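Nudge a tooling plate onto its two locating pins

TASK

The loose aluminium tooling plate is riding up on the two locating pins of the dark steel fixture base. With the fingertips, nudge it sideways (the low fence on the robot's side helps to square it) until both holes drop over the pins and the plate lies flat on the base. Push only, never lift the plate, do not touch the bracket bolted on it, and leave the other things on the bench where they are.

Things in the scene. Friction and masses are not known exactly. Their poses are not given: they have to be found in the camera images.
- fixture: Immovable fixture base: dark steel deck 170 (x) x 280 (y) x 20 mm with a fence and two pins. Origin at the centre of its underside, on the bench; z up, y along its length, x away from the robot (within 0.25 rad). With the plate home, the plate's ends are level with the fence's ends.
- fence (a point): Middle of the inner face of the fence, at the deck's surface (x = -61 mm of the fixture): a low steel strip 200 mm long (along y), 16 mm wide, 6 mm above the deck, along the deck's long side nearest the robot. The plate's near edge goes against it; home, it has 1 mm of play.
- plate: Loose aluminium plate 120 (x) x 200 (y) x 8 mm, about 0.6 kg. Origin: centre of its underside; home, 20 mm above the fixture's origin, axes alike. It starts 9 to 18 mm off the fence, up to 32 mm off along it, yawed up to 0.06 rad, its far side on the pins, near edge on the deck: tilted 0.1 rad, far edge 11 mm above the deck. Slides at a few N; drops by its weight when the holes meet the pins.
- bracket: Dark steel angle bracket fixed on top of the plate, not to be touched: foot 44 x 50 mm, centred at x = -20, y = 0 mm of the plate, with an upright wall 50 mm wide (y) on its +x side; top 48 mm above the plate's top face. Origin at the centre of its foot's underside.
- hole_left (a point): Centre of the plate's hole on the +y side, at the underside of the plate: through hole 15 mm in diameter at x = 40, y = 55 mm of the plate.
- hole_right (a point): The same for the hole on the -y side, at x = 40, y = -55 mm of the plate.
- pin_left (a point): Foot of the +y pin, on the deck's surface, at x = 40, y = 55 mm of the fixture. Steel pin 12 mm in diameter, 9 mm tall, its upper 6 mm tapering to a 5 mm wide nose, which draws a hole in from about 4 mm off. Hidden under the plate at the start.
- pin_right (a point): Foot of the -y pin, alike, at x = 40, y = -55 mm of the fixture.
- blank_a: Bystander, to be left alone: aluminium blank 70 x 45 x 8 mm. Origin near the middle of its underside.
- blank_b: Bystander, to be left alone: steel blank 50 x 75 x 8 mm. Origin near the middle of its underside.
- blank_c: Bystander, to be left alone: dark steel blank 30 x 60 x 10 mm. Origin near the middle of its underside.
- caliper: Bystander, to be left alone: caliper lying flat, 210 mm long, 12 mm thick. Origin near the middle of its underside.
- mug: Bystander, to be left alone: black mug, 80 mm wide, 95 mm tall. Origin near the middle of its underside.
- oiler: Bystander, to be left alone: white oil bottle, 56 mm wide, 150 mm tall. Origin near the middle of its underside.
- driver: Bystander, to be left alone: screwdriver lying on the bench. Origin near the middle of its underside.

How it is judged (in metres and radians):
At the end, for the whole second after the job is handed in: Both holes are over their pins (centres within 3 mm), the plate lies flat on the deck (within 1.5 mm in height and 0.015 rad of level) and is at rest (horizontal distance between hole_left and pin_left below 0.003 m and horizontal distance between hole_right and pin_right below 0.003 m and z of plate in the frame of fixture below 0.0215 m and angle between plate's own z axis and vertical below 0.015 rad and linear speed of plate below 0.01 m/s); the robot touches nothing.
It fails at once if the plate is lifted: its middle more than 25 mm above the deck, or tilted by more than 0.25 rad (height (world z) of plate above 0.045 m or angle between plate's own z axis and vertical above 0.25 rad).
It fails at once if the bracket is touched (contact force between any of the fingers, the arm and bracket above 1 N).
It fails at once if another thing on the bench is moved by more than 15 mm (distance of any of blank_a, blank_b, blank_c, caliper, mug, oiler, driver from where it was at the start of the episode above 0.015 m).
It also fails if it takes over 72 s, if anything falls off the work surface, if the arm or the gripper's body presses on something with over 40 N, if the wrist force passes 120 N, or if a joint passes its speed limit or range.

ROBOT

A 6-joint arm with a two-finger parallel gripper is mounted at the origin on the work surface. World frame = base frame: x ahead of the robot, y to its left, z up, the work surface at z = 0. Lengths are in mm, angles in degrees, forces in N, time in s.
With the tool pointing down it reaches from about 300 to 950 mm from the base axis. Payload 3.1 kg.
Tool frame: the origin (TCP) lies at the very end of the fingers, on their centre line; the grasp point (between the pads) lies 19 mm behind it; z points along the fingers, y is the direction in which the jaws open and shut (so a half turn about z gives the same grasp; the last joint's range is limited). The gripper opens to 85 mm and grips with 20 to 120 N. Pads are 22 mm wide; open, the fingers measure 114 mm over their backs; the gripper's body (76 mm by 85 mm) begins 54 mm behind the grasp point. The pads swing forward as they close: fully open they stand 13 mm farther back than shut.
Start: joints at [66.423, 17.653, 93.61, -0, 68.738, -3.994], TCP at [209.516, 588.842, 231.272] pointing down, gripper open.
Joint ranges: [-175.34, 175.34], [-45.06, 112.39], [2.9, 150.54], [-68.45, 248.45], [3.09, 151.38], [-168.51, 168.51]. Speed limits (degrees/s): [159.86, 159.86, 180, 180, 180, 180].

INTERFACE

Orientations are given as a 3x3 rotation matrix whose columns are the frame's x, y, z axes.
In Python, from station import manip gives the robot as it stands.
- The arm moves only by the tool play_rows, never from a script. Its argument "increments" is one flat list of numbers, 5 for each row, row after row: the closure, from 0 (fully open) to 1 (shut), then the shift along the tool's x, y, z in units of 40 mm (1.0 is 40 mm), then the turn about the tool's z in units of 5 degrees (1.0 is 5 degrees). A call has 1 to 20 rows; each row is the pose to reach, as a shift and turn from the pose commanded when the call began, along the tool's axes at that moment; what a row does not reach only later rows make up. A row lasts 1/12 s, in which the tool goes at most 41.7 mm and 7.16 degrees, less where a joint would pass 70% of its speed; a pose out of reach is approached as far as the arm can. A call with a gripper value outside its range is refused whole. The fingers move at their own pace and stop on an object; "grip_force" is the grip in N (left out, the last holds). Time passes only in rows, so rows that repeat a pose let the fingers close. It gives the time, the measured TCP pose, the force and the opening at its end, in the units of the state.
- manip.state(): the state, without advancing time (a new reading comes with each control period).
- manip.grab_frame(name): name is "scene" or "top" or "wrist"; returns a dict with "frame" (384x512x3 uint8, red, green, blue), "K" (3x3 intrinsics, pixels), "R" (3x3) and "t" (3): a world point X has camera coordinates R X + t; the wrist camera has in their place "tool_from_camera" (4x4, takes a point from camera to tool coordinates, whose origin is the TCP and whose axes are the flange's). Camera axes: x right, y down, z forward; pixel columns grow to the right and rows downward; lengths in mm; the calibration is good to about 2 mm. A picture is of the moment at which its call begins: read the wrist's pose just before it. There is no depth.
- manip.job_done(): hands the job in, once; it reports no verdict.
The state is a dict: "clock": time; "q": joint angles; "qvel": joint speeds; "effort": joint torques, N m; "eef_pos": TCP position; "tool_rot": TCP orientation; "ft_force": force on the tool from outside, world axes, zero at the start; "wrist_torque": the same for the moment, N m; "finger_gap": opening from 0.0 (shut) to 1.0 (fully open).
Only numpy, scipy, OpenCV 4.12 (cv2) and the standard library are available. Lean on these libraries where they do the work, as an engineer would, in place of code of your own. Each camera call takes 0.05 s, during which the arm holds its last target. There are 200 camera calls.

## Working session

There is one attempt and no reset: what is moved stays moved. The work goes in short steps, Python scripts to look and compute and a tool call to move; the robot and the scene stay as the last step left them, time stands still between calls to the robot, and variables do not carry over. Pictures are saved under pics/ and viewed, about 8 in all and at most 12, crops included, and the job is handed in when it is done.

Besides the shell and the picture viewer there is one more tool, called after ">>>" by a JSON object that holds its "method" and its "body". play_rows: Moves the arm, as the interface text tells. Its arguments: {"type":"object","properties":{"increments":{"type":"array"},"grip_force":{"type":"number"}},"required":["increments"]}

```bash
ls; mkdir -p pics
python3 - <<'E'
from station import manip
import cv2,pickle
s=manip.state();print(s['clock'],s['eef_pos'],s['tool_rot'],s['ft_force'])
d={n:manip.grab_frame(n) for n in('scene','top')}
pickle.dump(d,open('f0.pkl','wb'))
for n in d:
  cv2.imwrite(f'pics/{n}0.png',cv2.resize(d[n]['frame'][:,:,::-1],(800,600),interpolation=cv2.INTER_CUBIC))
  print(n,d[n]['K'],d[n]['R'],d[n]['t'])
E
```

```text
pics
0.0 [209.17585772 588.05897212 230.00437946] [[-9.42144016e-01  3.35206987e-01 -9.63434878e-04]
 [ 3.35208322e-01  9.42141544e-01 -2.16606753e-03]
 [ 1.81611053e-04 -2.36369895e-03 -9.99997190e-01]] [-0.62095315 -0.03626076  0.48002175]
scene [[458.04167587   0.         262.45394853]
 [  0.         458.04167587 190.95489932]
 [  0.           0.           1.        ]] [[ 0.85543404  0.51790459 -0.00272782]
 [ 0.44553482 -0.7385644  -0.50598552]
 [-0.26406689  0.4316219  -0.86253766]] [-568.54071177 -244.07514093 1398.08006975]
top [[414.48206661   0.         260.72656835]
 [  0.         414.48206661 197.69642144]
 [  0.           0.           1.        ]] [[-7.25993354e-03 -9.99970386e-01 -2.55350229e-03]
 [-9.71653092e-01  7.65772348e-03 -2.36287171e-01]
 [ 2.36299728e-01  7.65689236e-04 -9.71679913e-01]] [  39.96163341  643.00829588 1023.03006189]
```

View pics/top0.png

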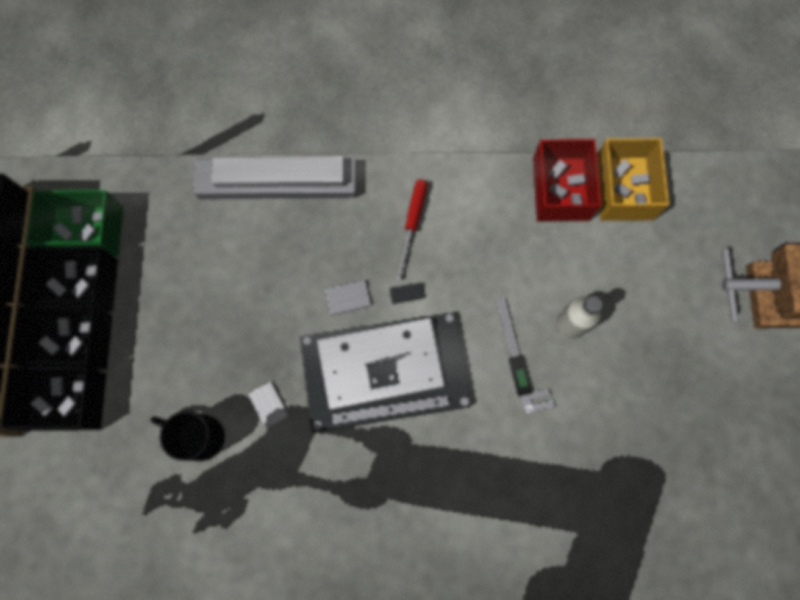

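View pics/scene0.png

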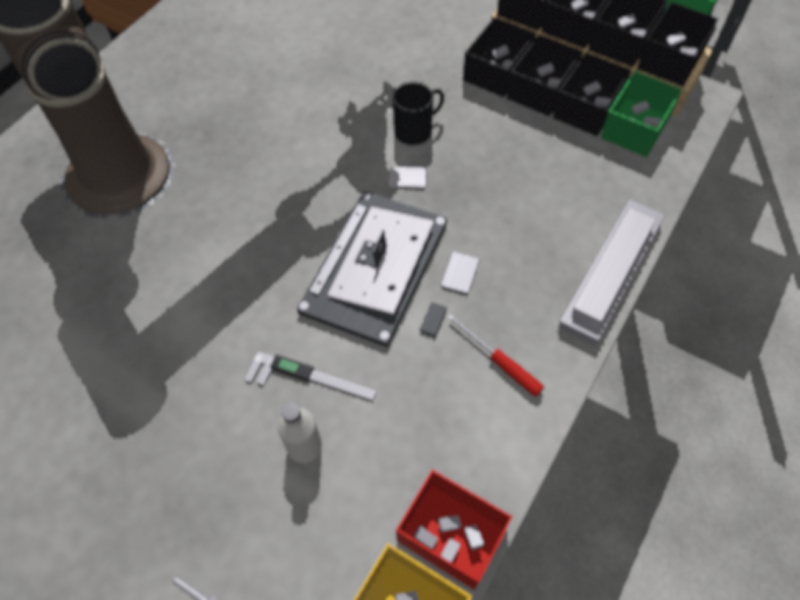

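The top view shows the fixture at about (388,370), with the plate on it shifted left (+y) of the fence, which runs from (332,417) to (448,400). The blanks, caliper, mug and driver all lie clear around it. I'll cast rays next to get rough positions.

```bash
cat > h.py <<'E'
import numpy as np,cv2,pickle
def ray(f,uv,z):
    "pixel(s) of frame f -> world points on plane(s) z"
    uv=np.atleast_2d(uv).astype(float); R,t=np.array(f['R']),np.array(f['t'])
    d=np.c_[uv,np.ones(len(uv))]@np.linalg.inv(f['K']).T@R; c=-R.T@t
    return c+d*((np.broadcast_to(z,len(uv))-c[2])/d[:,2])[:,None]
def proj(f,X):
    p=(np.atleast_2d(X)@np.array(f['R']).T+np.array(f['t']))@np.array(f['K']).T
    return p[:,:2]/p[:,2:]
def wristframe():
    from station import manip
    s=manip.state(); f=manip.grab_frame('wrist')
    T=np.eye(4);T[:3,:3]=s['tool_rot'];T[:3,3]=s['eef_pos']
    M=np.linalg.inv(T@np.array(f['tool_from_camera'])); f['R'],f['t']=M[:3,:3],M[:3,3]
    return s,f
E
python3 - <<'E'
from h import *
from station import manip
np.set_printoptions(precision=2,suppress=True)
d=pickle.load(open('f0.pkl','rb'))
k=512/800
for nm,uv in dict(corner_fl=(303,334),fr=(460,313),nr=(472,405),nl=(312,430)).items(): print(nm,ray(d['top'],np.array(uv)*k,20)[0])
for nm,uv in dict(fl=(365,196),fr=(446,213),nr=(388,345),nl=(299,314)).items(): print('scene',nm,ray(d['scene'],np.array(uv)*k,20)[0])
f=manip.grab_frame('wrist');print(np.array(f['tool_from_camera']),f['K'])
print(d['top']['R'])
E
```

```text
corner_fl [612.83 220.6   20.  ]
fr [648.9  -58.79  20.  ]
nr [485.53 -75.19  20.  ]
nl [445.07 200.01  20.  ]
scene fl [451.74 188.4   20.  ]
scene fr [601.62 232.29  20.  ]
scene nr [654.55 -53.84  20.  ]
scene nl [493.96 -82.13  20.  ]
[[  -0.     -0.96   -0.28   71.63]
 [   1.     -0.      0.      0.81]
 [  -0.     -0.28    0.96 -142.71]
 [   0.      0.      0.      1.  ]] [[290.87   0.   256.13]
 [  0.   290.87 189.05]
 [  0.     0.     1.  ]]
[[-0.01 -1.   -0.  ]
 [-0.97  0.01 -0.24]
 [ 0.24  0.   -0.97]]
```

>>> {"method": "play_rows", "body": {"increments": [0,-0.3,-0.2,0.05,-0.2,0,-1,-0.67,0.13,-0.4,0,-1.8,-1.2,0.24,-0.8,0,-2.6,-1.73,0.34,-1.2,0,-3.4,-2.26,0.44,-1.6,0,-4.2,-2.8,0.55,-2,0,-5,-3.33,0.65,-2.4,0,-5.8,-3.86,0.76,-2.8,0,-6.6,-4.4,0.86,-3.2,0,-7.4,-4.92,0.97,-3.6,0,-8.2,-5.45,1.07,-4,0,-9,-6,1.18,-4.4,0,-9.8,-6.5,1.28,-4.7,0,-10.6,-7.05,1.38,-5,0,-11.4,-7.6,1.5,-5.2,0,-12.2,-8.1,1.6,-5.4,0,-12.8,-8.5,1.7,-5.4,0,-13.2,-8.8,1.75,-5.4,0,-13.4,-8.92,1.75,-5.4,0,-13.4,-8.92,1.75,-5.4]}}

```text
clock: 1.82
eef_pos: [595.7, 71.4, 160.9]
tool_rot: [[-0.992, -0.126, -0.0], [-0.126, 0.992, -0.0], [0.0, -0.0, -1.0]]
ft_force: [-0.1, -0.2, -0.1]
finger_gap: 0.997
```

Run:
```python
from h import *
np.set_printoptions(precision=3,suppress=True)
s,f=wristframe();pickle.dump(f,open('w1.pkl','wb'));print(s['clock'],s['eef_pos'],s['tool_rot'],s['ft_force'])
cv2.imwrite('pics/w1.png',cv2.resize(f['frame'][:,:,::-1],(800,600),interpolation=cv2.INTER_CUBIC))
```

```text
1.8167 [595.728  71.412 160.86 ] [[-0.992 -0.126 -0.   ]
 [-0.126  0.992 -0.   ]
 [ 0.    -0.    -1.   ]] [-0.075 -0.191 -0.06 ]
```

View pics/w1.png

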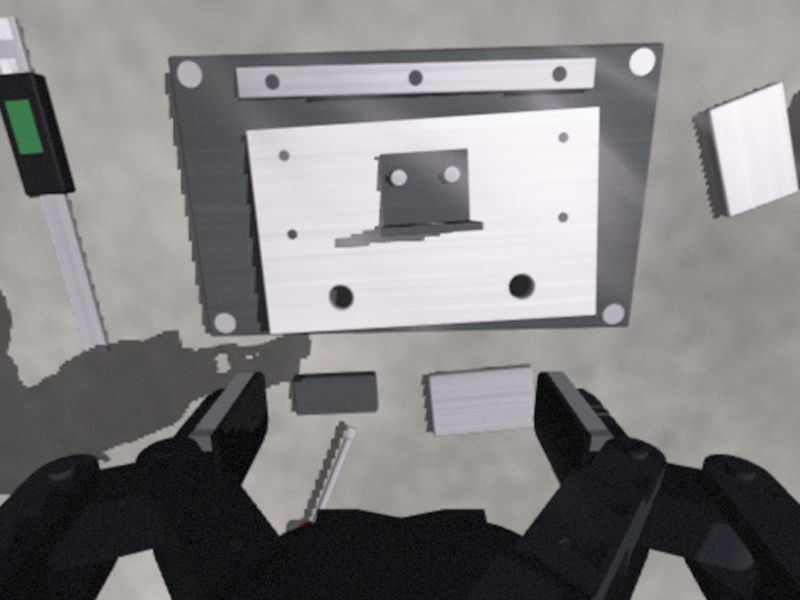

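The wrist view, with right = +y and up = towards the robot, shows the fence top face at (236..596, 58..99). The plate's corners are at about (247,130), (599,107), (596,317) and (269,333), and its holes at (341,297) and (522,286). I'll refine these with contours.

```bash
cat > meas.py <<'E'
from h import *
def quad(c):
    "four sides of a convex blob: approx corners, then line fits -> corners"
    h=cv2.convexHull(c); e=1
    a=h
    while len(a)>4: a=cv2.approxPolyDP(h,e,True); e+=.5
    a=a[:,0].astype(float); P=c[:,0].astype(float); L=[]
    for i in range(len(a)):
        p,q=a[i],a[(i+1)%len(a)]; d=(q-p)/np.linalg.norm(q-p); n=np.array([-d[1],d[0]]); s=(P-p)@d; l=np.linalg.norm(q-p)
        m=(abs((P-p)@n)<2.5)&(s>.08*l)&(s<.92*l)
        v=cv2.fitLine(P[m].astype(np.float32),cv2.DIST_HUBER,0,.01,.01).ravel(); L.append(np.cross([v[2],v[3],1],[v[2]+v[0],v[3]+v[1],1]))
    C=[np.cross(L[i-1],L[i]) for i in range(len(L))]
    return np.array([c[:2]/c[2] for c in C])
def blobs(f,thr=150):
    g=cv2.cvtColor(f['frame'],cv2.COLOR_RGB2GRAY); b=cv2.resize(g,None,fx=4,fy=4,interpolation=cv2.INTER_CUBIC)
    m=(b>thr).astype(np.uint8); cs,_=cv2.findContours(m,cv2.RETR_EXTERNAL,cv2.CHAIN_APPROX_NONE)
    out=[]
    for c in cs:
        A=cv2.contourArea(c)
        if A>4000: out.append((A,c))
    return sorted(out,key=lambda x:-x[0])
topix=lambda q:(np.asarray(q)-1.5)/4
E
python3 - <<'E'
from meas import *
np.set_printoptions(precision=2,suppress=True)
f=pickle.load(open('w1.pkl','rb'))
for thr in(150,175,190):
  for A,c in blobs(f,thr)[:5]: print(thr,A,cv2.boundingRect(c), (topix(quad(c))*800/512).round(1).tolist())
E
```

```text
150 594533.0 (0, 0, 2048, 895) [[799.0, 208.7], [110.4, 340.8], [-0.8, -0.6], [799.0, -0.6]]
150 460095.0 (631, 272, 905, 585) [[599.7, 105.5], [594.9, 314.1], [270.0, 333.3], [245.8, 129.7]]
150 392868.5 (622, 838, 1426, 530) [[798.2, 444.6], [242.9, 485.6], [312.3, 334.3], [629.8, 327.5]]Traceback (most recent call last):
  File "<stdin>", line 5, in <module>
  File "meas.py", line 11, in quad
    v=cv2.fitLine(P[m].astype(np.float32),cv2.DIST_HUBER,0,.01,.01).ravel(); L.append(np.cross([v[2],v[3],1],[v[2]+v[0],v[3]+v[1],1]))
      ~~~~~~~~~~~^^^^^^^^^^^^^^^^^^^^^^^^^^^^^^^^^^^^^^^^^^^^^^^^^^
cv2.error: OpenCV(4.12.0) /io/opencv/modules/imgproc/src/linefit.cpp:50: error: (-215:Assertion failed) count > 0 in function 'fitLine2D_wods'
```

```bash
cat >> meas.py <<'E'
def measure(f,ztop=(28,39),thr=150):
    "fixture centre/yaw from the fence top face, plate corners, holes"
    W=[]
    for A,c in blobs(f,thr):
        if A>900000: continue
        try: q=topix(quad(c))
        except Exception: continue
        w=ray(f,q,28); s=sorted([np.linalg.norm(w[i]-w[i-1]) for i in range(4)]) if len(w)==4 else [0]*4
        W.append((A,q,s))
    pl=max((w for w in W if 100<w[2][0] and w[2][3]<235 and w[2][3]>180),key=lambda w:w[0])
    fe=[w for w in W if w[2][0]<25 and 185<w[2][3]<215]
    out={}
    if fe:
        w=ray(f,fe[0][1],26); c=w.mean(0); o=w[np.argsort(w[:,1])]; d=o[2:].mean(0)-o[:2].mean(0)
        out['yaw']=np.arctan2(-d[0],d[1]); ex=np.array([np.cos(out['yaw']),np.sin(out['yaw'])])
        out['fence_size']=fe[0][2]; out['fix']=c[:2]+69*ex
    q=pl[1]; z=np.where(q[:,1]<q[:,1].mean(),ztop[0],ztop[1]); w=ray(f,q,z)
    w=w[np.lexsort((w[:,1],z))] if ztop[0]!=ztop[1] else w[np.argsort(w[:,0])]
    n=w[:2][np.argsort(w[:2,1])]; r=w[2:][np.argsort(w[2:,1])]   # near -y,+y ; far -y,+y
    out['near'],out['far']=n,r
    d=(n[1]-n[0])+(r[1]-r[0]); out['pyaw']=np.arctan2(-d[0],d[1]); out['plate']=(n.mean(0)+r.mean(0))[:2]/2
    out['psize']=[np.linalg.norm(n[1]-n[0]),np.linalg.norm(r[1]-r[0]),np.linalg.norm(n[0]-r[0]),np.linalg.norm(n[1]-r[1])]
    g=cv2.resize(cv2.cvtColor(f['frame'],cv2.COLOR_RGB2GRAY),None,fx=4,fy=4,interpolation=cv2.INTER_CUBIC)
    m=np.zeros_like(g); cv2.fillConvexPoly(m,cv2.convexHull((q*4+1.5).astype(np.int32)),255); m=cv2.erode(m,np.ones((25,25)))
    cs,_=cv2.findContours(((g<110)&(m>0)).astype(np.uint8),cv2.RETR_EXTERNAL,cv2.CHAIN_APPROX_NONE)
    out['holes_px']=[topix(cv2.minEnclosingCircle(c)[0]) for c in cs if 1200<cv2.contourArea(c)<8000 and .75<np.divide(*cv2.minAreaRect(c)[1])<1.33]
    out['holes']=[ray(f,h,ztop[0]+(ztop[1]-ztop[0])*100/120)[0] for h in out['holes_px']]
    return out
def rel(o,p): 
    c,s=np.cos(o['yaw']),np.sin(o['yaw']); return (np.asarray(p)[...,:2]-o['fix'])@np.array([[c,-s],[s,c]])
def report(o):
    np.set_printoptions(precision=2,suppress=True)
    for k,v in o.items(): print(k,np.array(v).tolist() if 0 else np.array2string(np.array(v),separator=',').replace('\n',''))
    for k in('plate','near','far','holes'): print('rel',k,np.array2string(rel(o,np.array(o[k])),separator=',').replace('\n',''))
    print('dyaw',o['pyaw']-o['yaw'])
E
python3 - <<'E'
from meas import *
f=pickle.load(open('w1.pkl','rb')); o=measure(f); report(o)
t=pickle.load(open('f0.pkl','rb'))
# height check across views: plate corners & holes, wrist ray x top ray
E
```

```text
near [[519.14,-26.25, 28.  ], [481.05,170.93, 28.  ]]
far [[637.22, -4.09, 39.  ], [599.39,193.44, 39.  ]]
pyaw 0.19
plate [559.2 , 83.51]
psize [200.82,201.12,120.65,120.96]
holes_px [[218.02,189.47], [333.25,183.  ]]
holes [[608.13, 37.17, 37.17], [587.96,145.14, 37.17]]Traceback (most recent call last):
  File "<stdin>", line 2, in <module>
  File "meas.py", line 56, in report
    for k in('plate','near','far','holes'): print('rel',k,np.array2string(rel(o,np.array(o[k])),separator=',').replace('\n',''))
                                                                          ~~~^^^^^^^^^^^^^^^^^^
  File "meas.py", line 52, in rel
    c,s=np.cos(o['yaw']),np.sin(o['yaw']); return (np.asarray(p)[...,:2]-o['fix'])@np.array([[c,-s],[s,c]])
               ~^^^^^^^
KeyError: 'yaw'
```

Run:
```python
from meas import *
f=pickle.load(open('w1.pkl','rb'))
for thr in(130,140,150,165,180):
  for A,c in blobs(f,thr):
    (cx,cy),wh,a=cv2.minAreaRect(c)
    if cy<500 and A<300000: print(thr,A,(cx,cy),wh,a)
```

```text
130 71248.0 (1067.463623046875, 199.2200927734375) (81.81361389160156, 923.512451171875) 88.3132553100586
130 4042.5 (1644.25, 157.7501220703125) (66.4680404663086, 78.4888687133789) 45.0
140 69990.5 (1067.024169921875, 199.18746948242188) (80.30448913574219, 922.3952026367188) 88.30909729003906
150 68700.0 (1066.9744873046875, 199.13937377929688) (78.89517974853516, 920.453857421875) 88.34086608886719
165 138924.0 (312.9518737792969, 440.5447692871094) (774.5931396484375, 364.3580322265625) 89.78700256347656
165 66627.5 (1066.9617919921875, 198.9018096923828) (77.1321029663086, 918.4249267578125) 88.37503051757812
165 55343.5 (1957.6602783203125, 362.7718811035156) (341.03704833984375, 247.76239013671875) 78.8785400390625
165 38549.0 (1862.853515625, 131.38685607910156) (367.42486572265625, 225.86581420898438) 2.800278902053833
165 20050.5 (970.714111328125, 77.7994384765625) (98.02104187011719, 455.11358642578125) 87.68627166748047
165 7703.5 (36.0, 115.5) (147.0, 72.0) 90.0
180 57178.5 (1067.8516845703125, 198.58624267578125) (75.43744659423828, 914.5061645507812) 88.4306411743164
180 52466.0 (1936.8614501953125, 380.33209228515625) (311.3608703613281, 198.31869506835938) 78.97046661376953
```

Use a rotated rectangle for the thin fence (distortion there is slight).

```bash
python3 - <<'E'
s=open('meas.py').read()
a=s.index("    fe=[w for"); b=s.index("    q=pl[1]; z=")
s=s[:a]+'''    out={}
    for A,c in blobs(f,thr):
        q=topix(cv2.boxPoints(cv2.minAreaRect(c))); w=ray(f,q,26); o=w[np.argsort(w[:,1])]; d=o[2:].mean(0)-o[:2].mean(0); l=np.linalg.norm(d)
        if 190<l<212 and np.linalg.norm(o[0]-o[1])<24 and A<150000:
            out['yaw']=np.arctan2(-d[0],d[1]); ex=np.array([np.cos(out['yaw']),np.sin(out['yaw'])])
            out['fence_size']=[l,np.linalg.norm(o[0]-o[1])]; out['fix']=w.mean(0)[:2]+69*ex; break
'''+s[b:]
open('meas.py','w').write(s)
E
python3 - <<'E'
from meas import *
f=pickle.load(open('w1.pkl','rb')); o=measure(f); report(o)
# deck corners check
for uv in [(169,58),(661,44),(628,327),(207,336)]: print(rel(o,ray(f,np.array(uv)*.64,20)[0]))
# height of holes/plate corners by triangulation with top view
t=pickle.load(open('f0.pkl','rb'))['top']
for k,uv in dict(hl=(344.5,347),hr=(406.5,335.5)).items():
    i=0 if k=='hr' else 1; h=o['holes_px'][i]
    P1=np.hstack([f['R'],np.array(f['t'])[:,None]]);P1=f['K']@P1;P2=t['K']@np.c_[t['R'],t['t']]
    X=cv2.triangulatePoints(P1,P2,np.array(h,float),np.array(uv)*.64).ravel();print(k,X[:3]/X[3])
E
```

```text
yaw 0.15
fence_size [200.5 , 15.82]
fix [547.68, 76.79]
near [[519.14,-26.25, 28.  ], [481.05,170.93, 28.  ]]
far [[637.22, -4.09, 39.  ], [599.39,193.44, 39.  ]]
pyaw 0.19
plate [559.2 , 83.51]
psize [200.82,201.12,120.65,120.96]
holes_px [[218.02,189.47], [333.25,183.  ]]
holes [[608.13, 37.17, 37.17], [587.96,145.14, 37.17]]
rel plate [12.41, 4.87]
rel near [[-43.96,-97.47], [-51.46,103.21]]
rel far [[ 76.13,-93.61], [ 68.92,107.37]]
rel holes [[ 53.68,-48.4 ], [ 50.24, 61.39]]
dyaw 0.03660857683003893
[ -83.59 -138.55]
[-83.37 137.7 ]
[ 85.34 138.73]
[  84.12 -141.86]
hl [585.86 144.44  40.2 ]
hr [603.08  37.48  50.3 ]
```

```bash
python3 - <<'E'
from meas import *
f=pickle.load(open('w1.pkl','rb')); o=measure(f); np.save('fix.npy',[*o['fix'],o['yaw']])
E
cat > go.py <<'E'
import sys,numpy as np
from station import manip
s=manip.state(); x,y,w=np.load('fix.npy'); c,n=np.cos(w),np.sin(w); R=np.array(s['tool_rot']);e=np.array(s['eef_pos'])
F=np.array([[c,-n,0],[n,c,0],[0,0,1]])
print('clock',s['clock'],'rel now',(F.T@(e-[x,y,0])).round(2),'force rel',(F.T@s['ft_force']).round(2),'gap',s['finger_gap'])
if len(sys.argv)>3:
    T=F@np.array(list(map(float,sys.argv[1:4])))+[x,y,0]
    print('shift units',(R.T@(T-e)/40).round(3),'turn',round(-np.degrees(w-np.arctan2(-R[0,1],R[1,1]))/5,3))
E
python3 go.py 10 135 110; python3 go.py 10 135 25
```

```text
clock 1.8667 rel now [ 45.98 -11.2  160.97] force rel [-0.03  0.88 -0.03] gap 0.9962340318028308
shift units [0.992 3.63  1.277] turn -0.294
clock 1.8667 rel now [ 45.98 -11.2  160.97] force rel [-0.03  0.88 -0.03] gap 0.9962340318028308
shift units [0.99  3.628 3.402] turn -0.294
```

>>> {"method": "play_rows", "body": {"increments": [1,0.3,1.0,0,-0.15,1,0.6,2,0,-0.29,1,0.9,3,0.3,-0.29,1,0.99,3.63,0.8,-0.29,1,0.99,3.63,1.3,-0.29,1,0.99,3.63,1.7,-0.29,1,0.99,3.63,2.1,-0.29,1,0.99,3.63,2.5,-0.29,1,0.99,3.63,2.9,-0.29,1,0.99,3.63,3.2,-0.29,1,0.99,3.63,3.4,-0.29,1,0.99,3.63,3.4,-0.29,1,0.99,3.63,3.4,-0.29,1,0.99,3.63,3.4,-0.29], "grip_force": 40}}

```text
clock: 3.03
eef_pos: [537.6, 212.4, 26.2]
tool_rot: [[-0.988, -0.154, 0.001], [-0.154, 0.988, 0.001], [-0.002, 0.0, -1.0]]
ft_force: [0.2, 0.0, -0.3]
finger_gap: 0.001
```

```bash
python3 go.py 10 118 25
```

```text
clock 3.0333 rel now [ 10.72 135.52  26.17] force rel [ 0.22 -0.01 -0.32] gap 0.0014801571402570848
shift units [ 0.019 -0.438  0.029] turn 0.018
```

>>> {"method": "play_rows", "body": {"increments": [1,0,-0.1,0.02,0,1,0,-0.2,0.02,0,1,0,-0.25,0.02,0,1,0,-0.3,0.02,0,1,0,-0.35,0.02,0,1,0,-0.38,0.02,0,1,0,-0.38,0.02,0,1,0,-0.38,0.02,0]}}

```text
clock: 3.7
eef_pos: [539.3, 196.8, 24.5]
tool_rot: [[-0.988, -0.154, -0.0], [-0.154, 0.988, 0.0], [0.0, 0.0, -1.0]]
ft_force: [0.2, 0.1, -0.6]
finger_gap: -0.005
```

```bash
python3 go.py 10 110 25
```

```text
clock 3.7 rel now [ 10.02 119.84  24.48] force rel [ 0.23  0.07 -0.6 ] gap -0.004514815501187273
shift units [ 0.001 -0.246 -0.013] turn 0.012
```

>>> {"method": "play_rows", "body": {"increments": [1,0,-0.03,0,0,1,0,-0.06,0,0,1,0,-0.09,0,0,1,0,-0.12,0,0,1,0,-0.12,0,0,1,0,-0.12,0,0]}}

```text
clock: 4.2
eef_pos: [540.0, 192.5, 24.5]
tool_rot: [[-0.988, -0.154, 0.0], [-0.154, 0.988, 0.001], [-0.0, 0.001, -1.0]]
ft_force: [0.1, 3.1, -0.1]
finger_gap: -0.002
```

```bash
python3 go.py
python3 - <<'E'
from meas import *
s,f=wristframe();pickle.dump(f,open('w2.pkl','wb'))
cv2.imwrite('pics/w2.png',cv2.resize(f['frame'][:,:,::-1],(800,600),interpolation=cv2.INTER_CUBIC))
E
```

```text
clock 4.2 rel now [ 10.06 115.54  24.49] force rel [ 0.56  3.06 -0.08] gap -0.0020112654947873933
```

View pics/w2.png

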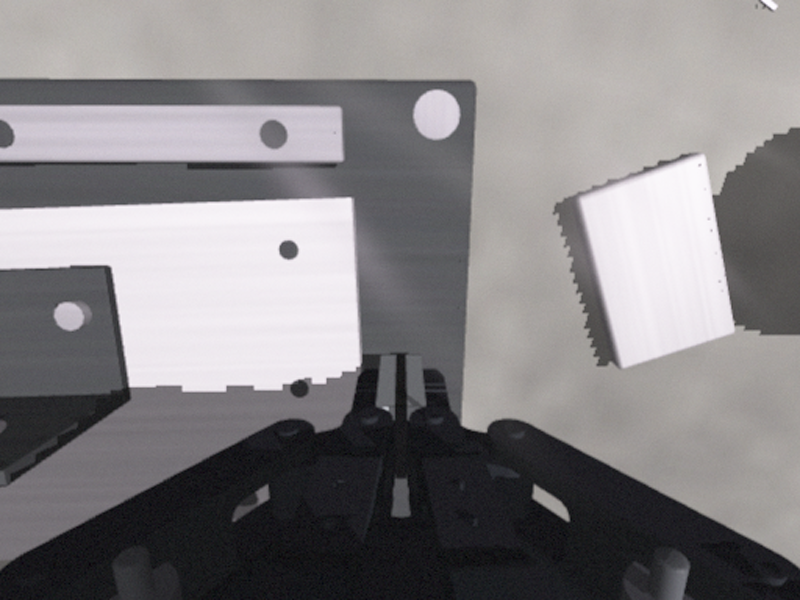

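The view shows the finger touching the plate's +y end at (360,365), and the bracket well clear. Next I'll push 5 mm.

>>> {"method": "play_rows", "body": {"increments": [1,0,-0.03,0,0,1,0,-0.06,0,0,1,0,-0.09,0,0,1,0,-0.12,0,0,1,0,-0.13,0,0,1,0,-0.13,0,0,1,0,-0.13,0,0]}}

```text
clock: 4.83
eef_pos: [540.8, 186.8, 24.5]
tool_rot: [[-0.988, -0.154, 0.0], [-0.154, 0.988, -0.0], [-0.0, -0.0, -1.0]]
ft_force: [-0.4, 3.0, -0.5]
finger_gap: -0.001
```

```bash
python3 go.py 10 135 25;python3 go.py 10 125 125;python3 go.py 90 0 125; python3 go.py 45 0 160
```

```text
clock 4.8333 rel now [ 10.05 109.8   24.48] force rel [ 0.06  3.02 -0.54] gap -0.0009010886303102664
shift units [ 0.     0.63  -0.013] turn 0.015
clock 4.8333 rel now [ 10.05 109.8   24.48] force rel [ 0.06  3.02 -0.54] gap -0.0009010886303102664
shift units [ 1.000e-03  3.800e-01 -2.513e+00] turn 0.015
clock 4.8333 rel now [ 10.05 109.8   24.48] force rel [ 0.06  3.02 -0.54] gap -0.0009010886303102664
shift units [-1.995 -2.748 -2.513] turn 0.015
clock 4.8333 rel now [ 10.05 109.8   24.48] force rel [ 0.06  3.02 -0.54] gap -0.0009010886303102664
shift units [-0.87  -2.747 -3.388] turn 0.015
```

Back off, then rise and look from the survey pose.

>>> {"method": "play_rows", "body": {"increments": [1,0,0.15,0,0,1,0,0.3,0,0,1,0,0.38,-0.2,0,1,0,0.38,-0.8,0,1,0,0.38,-1.6,0,1,0,0.38,-2.4,0,1,-0.2,0,-3,0,1,-0.5,-0.8,-3.39,0,1,-0.7,-1.6,-3.39,0,1,-0.87,-2.4,-3.39,0,1,-0.87,-2.75,-3.39,0,1,-0.87,-2.75,-3.39,0,1,-0.87,-2.75,-3.39,0,1,-0.87,-2.75,-3.39,0]}}

```text
clock: 6.0
eef_pos: [591.3, 84.6, 159.8]
tool_rot: [[-0.988, -0.154, -0.001], [-0.154, 0.988, 0.001], [0.001, 0.001, -1.0]]
ft_force: [-0.7, 0.5, 0.1]
finger_gap: -0.001
```

```bash
python3 - <<'E'
from meas import *
s,f=wristframe();pickle.dump(f,open('w3.pkl','wb'))
cv2.imwrite('pics/w3.png',cv2.resize(f['frame'][:,:,::-1],(800,600)))
report(measure(f))
E
python3 go.py 105 0 160; python3 go.py 105 0 25
```

```text
yaw 0.15
fence_size [200.33, 15.6 ]
fix [547.72, 76.16]
near [[518.21,-32.4 , 28.  ], [482.18,164.85, 28.  ]]
far [[636.44,-11.6 , 39.  ], [600.75,186.23, 39.  ]]
pyaw 0.18
plate [559.4 , 76.77]
psize [200.52,201.03,120.55,120.98]
holes_px [[195.85,189.93], [311.  ,187.38]]
holes [[607.87, 30.14, 37.17], [588.53,137.95, 37.17]]
rel plate [11.64,-1.14]
rel near [[ -45.4 ,-102.93], [ -51.54,  97.49]]
rel far [[  74.61,-100.03], [  68.89, 100.91]]
rel holes [[ 52.6 ,-54.49], [ 49.59, 55.  ]]
dyaw 0.0295685662208528
clock 6.05 rel now [ 44.29   1.37 159.72] force rel [-0.51 -0.14 -0.42] gap 0.0014977459102087753
shift units [-1.518 -0.038 -0.009] turn 0.027
clock 6.05 rel now [ 44.29   1.37 159.72] force rel [-0.51 -0.14 -0.42] gap 0.0014977459102087753
shift units [-1.522 -0.04   3.366] turn 0.027
```

>>> {"method": "play_rows", "body": {"increments": [1,-0.5,-0.4,0,0,1,-1,-0.9,0,0,1,-1.35,-0.91,0.4,0,1,-1.35,-0.91,1.0,0,1,-1.35,-0.91,1.6,0,1,-1.35,-0.91,2.2,0,1,-1.35,-0.91,2.7,0,1,-1.35,-0.91,3.1,0,1,-1.35,-0.91,3.37,0,1,-1.35,-0.91,3.37,0,1,-1.25,-0.91,3.37,0,1,-1.17,-0.91,3.37,0,1,-1.09,-0.91,3.37,0,1,-1.04,-0.91,3.37,0,1,-0.99,-0.91,3.37,0,1,-0.94,-0.91,3.37,0,1,-0.94,-0.91,3.37,0,1,-0.94,-0.91,3.37,0]}}

```text
clock: 7.55
eef_pos: [635.1, 53.4, 25.7]
tool_rot: [[-0.988, -0.154, 0.001], [-0.154, 0.988, 0.0], [-0.001, -0.0, -1.0]]
ft_force: [-0.0, -0.0, -1.3]
finger_gap: -0.001
```

```bash
python3 go.py 78 -35 25
```

```text
clock 7.55 rel now [ 82.8  -36.46  25.65] force rel [-0.04  0.   -1.29] gap -0.0010429303055314657
shift units [0.12  0.037 0.016] turn 0.013
```

>>> {"method": "play_rows", "body": {"increments": [1,0.04,0,0.01,0,1,0.07,0,0.01,0,1,0.1,0,0.01,0,1,0.13,0,0.01,0,1,0.13,0,0.01,0,1,0.13,0,0.01,0]}}

```text
clock: 8.05
eef_pos: [630.0, 52.5, 25.0]
tool_rot: [[-0.988, -0.154, 0.001], [-0.154, 0.988, -0.0], [-0.0, -0.0, -1.0]]
ft_force: [2.3, -0.6, 0.5]
finger_gap: 0.005
```

```bash
python3 go.py 78 0 25
python3 - <<'E'
from meas import *
s,f=wristframe();pickle.dump(f,open('w4.pkl','wb'))
cv2.imwrite('pics/w4.png',cv2.resize(f['frame'][:,:,::-1],(800,600)))
E
```

```text
clock 8.05 rel now [ 77.64 -36.54  24.99] force rel [ 2.15 -0.99  0.48] gap 0.005434461177277747
shift units [-0.01   0.914 -0.   ] turn 0.016
```

View pics/w4.png

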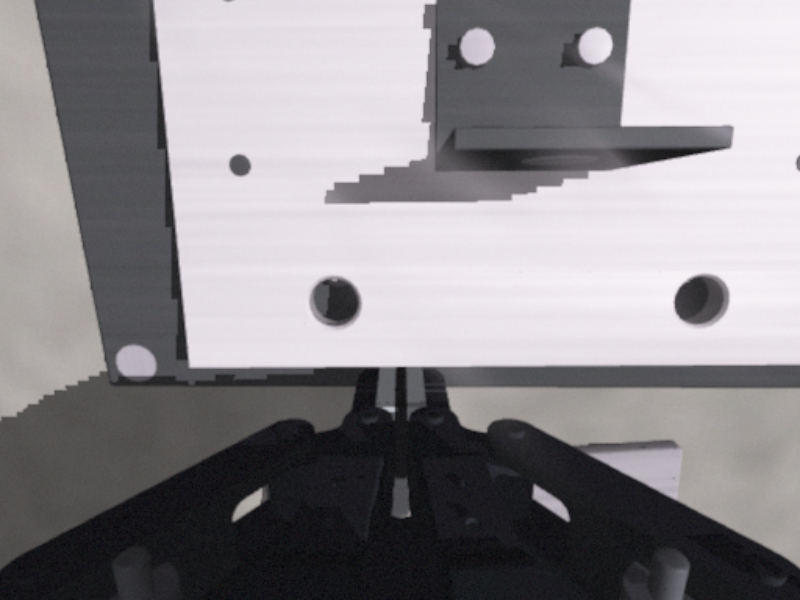

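The far edge is horizontal in this view, from (188,367) to (800,366), so the plate is square to the tool and the fixture. The finger is at mid-left, clear of the bracket. I'll shift to the middle of the edge and push towards the fence.

>>> {"method": "play_rows", "body": {"increments": [1,-0.1,0,0,0,1,-0.15,0.3,0,0,1,-0.15,0.8,0,0,1,-0.15,0.91,0,0,1,-0.1,0.91,0,0,1,-0.04,0.91,0,0,1,0,0.91,0,0,1,0.04,0.91,0,0,1,0.07,0.91,0,0,1,0.1,0.91,0,0,1,0.1,0.91,0,0,1,0.1,0.91,0,0]}}

```text
clock: 9.1
eef_pos: [619.6, 87.6, 24.8]
tool_rot: [[-0.988, -0.154, -0.001], [-0.154, 0.988, -0.0], [0.001, -0.0, -1.0]]
ft_force: [0.8, 0.2, -0.1]
finger_gap: -0.001
```

```bash
python3 go.py 70 0 25
```

```text
clock 9.1 rel now [72.75 -0.26 24.81] force rel [ 0.78  0.04 -0.14] gap -0.0014120535437444146
shift units [ 0.069  0.007 -0.005] turn 0.011
```

>>> {"method": "play_rows", "body": {"increments": [1,0.03,0,0,0,1,0.05,0,0,0,1,0.05,0,0,0,1,0.05,0,0,0]}}

```text
clock: 9.43
eef_pos: [618.5, 87.7, 25.0]
tool_rot: [[-0.988, -0.154, 0.001], [-0.154, 0.988, -0.0], [-0.001, -0.0, -1.0]]
ft_force: [0.8, -0.5, -1.1]
finger_gap: 0.003
```

```bash
python3 go.py 45 0 160
python3 - <<'E'
from meas import *
s,f=wristframe();pickle.dump(f,open('w5.pkl','wb'))
cv2.imwrite('pics/w5.png',cv2.resize(f['frame'][:,:,::-1],(800,600)))
E
```

```text
clock 9.4333 rel now [ 7.168e+01 -6.000e-02  2.500e+01] force rel [ 0.74 -0.67 -1.13] gap 0.002688402249460269
shift units [ 6.650e-01  2.000e-03 -3.376e+00] turn 0.016
```

View pics/w5.png

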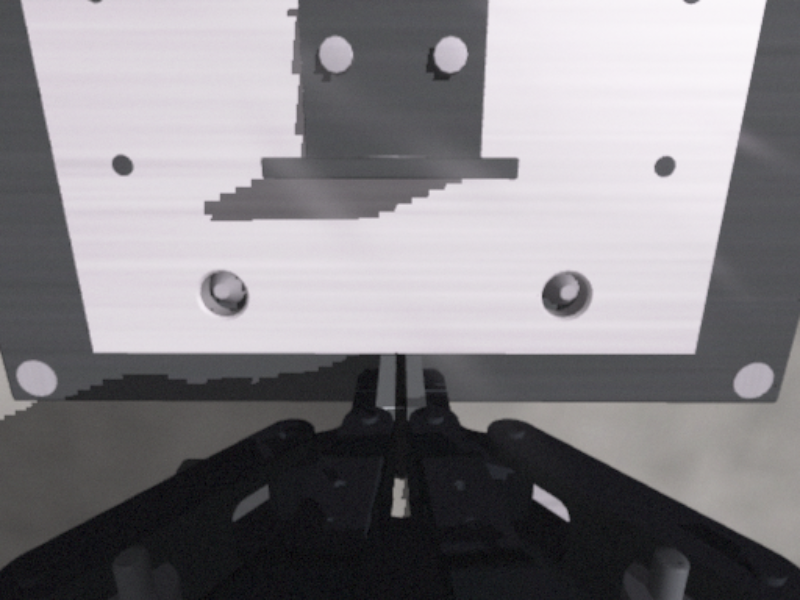

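The pin noses now show in both holes, at (227,290) and (568,290), and the plate looks flat. I'll back off and verify from the survey pose.

>>> {"method": "play_rows", "body": {"increments": [1,-0.2,0,0,0,1,-0.3,0,-0.2,0,1,-0.3,0,-0.8,0,1,-0.3,0,-1.6,0,1,-0.3,0,-2.4,0,1,-0.1,0,-3,0,1,0.3,0,-3.38,0,1,0.66,0,-3.38,0,1,0.66,0,-3.38,0,1,0.66,0,-3.38,0,1,0.66,0,-3.38,0]}}

```text
clock: 10.4
eef_pos: [592.5, 83.8, 159.9]
tool_rot: [[-0.988, -0.154, 0.0], [-0.154, 0.988, 0.0], [-0.0, 0.0, -1.0]]
ft_force: [0.1, -0.7, -0.3]
finger_gap: 0.0
```

```bash
python3 go.py
python3 - <<'E'
from meas import *
from station import manip
s,f=wristframe();pickle.dump(f,open('w6.pkl','wb'))
cv2.imwrite('pics/w6.png',cv2.resize(f['frame'][:,:,::-1],(800,600)))
report(measure(f,(28,28))); 
t=manip.grab_frame('top')
a=pickle.load(open('f0.pkl','rb'))['top']['frame'];cv2.imwrite('pics/top6.png',cv2.resize(np.vstack([t['frame'][160:300,80:400]])[:,:,::-1],(800,350),interpolation=cv2.INTER_CUBIC))
E
```

```text
clock 10.4 rel now [4.5400e+01 4.0000e-02 1.5987e+02] force rel [ 0.   -0.7  -0.34] gap 0.0003224443752035939
yaw 0.15
fence_size [200.45, 15.77]
fix [547.82, 75.92]
near [[505.43,-32.16, 28.  ], [474.49,166.03, 28.  ]]
far [[624.24,-13.9 , 28.  ], [593.53,183.78, 28.  ]]
pyaw 0.15
plate [549.42, 75.94]
psize [200.59,200.05,120.21,120.35]
holes_px [[310.38,174.91]]
holes [[580.1 ,136.04, 28.  ]]
rel plate [ 1.59,-0.22]
rel near [[ -58.08,-100.53], [ -59.02, 100.06]]
rel far [[  62.13,-100.24], [  61.33,  99.81]]
rel holes [[40.91,54.62]]
dyaw 0.004334888591265351
```

View pics/w6.png

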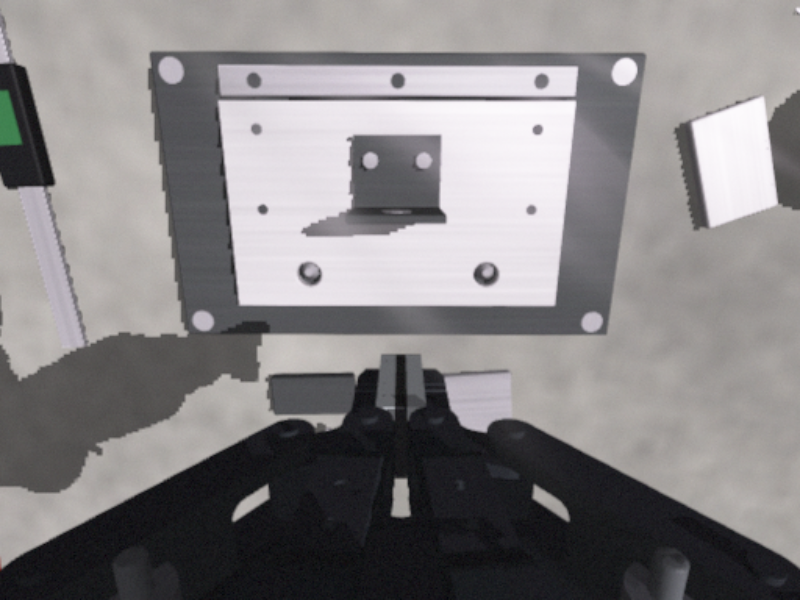

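```bash
python3 -c "
from station import manip
print(manip.job_done())"
```

```text
the job is handed in; nothing more can be done
None
```

The plate is seated: both holes are over their pins and it lies flat on the deck. I handed the job in at 10.4 s on the robot clock. With the fingers shut I pushed the plate about 6 mm along the fence from its +y end. Then I pushed its far edge off-centre to take out the yaw, and at the middle until it reached the fence and dropped. I never lifted the plate, pushed with about 3 N where I read the force, and kept clear of the bracket.

**Last checks, from the wrist camera:**
- **Position:** the pin noses show in both holes. Measured plate offset from home is about (1.6, -0.2) mm, with 0.004 rad of yaw. The 1.6 mm in x is slightly more than the 1.5 mm the holes allow, which is within the camera's 2 mm calibration.
- **Flatness:** taking the plate's top face as level at its home height gives 200.6 / 200.1 mm by 120.2 / 120.4 mm, so it lies flat. If the far edge were still raised it would measure about 208 mm.
- **Robot:** the gripper was clear of everything, about 130 mm above the plate, at hand-in.

**Checks that failed or were not done:**
- **Hole detection:** the final automatic check found only one of the two holes, at (40.9, 54.6) mm against a nominal (40, 55). I confirmed the other by eye in the picture.
- **Hole heights:** an early estimate from the top and wrist cameras gave 40 and 50 mm where about 37 mm was expected. I used the plate-size check instead.
- **Bystanders:** I did not measure their positions afterwards. No move came near them, and those visible in the last picture look unmoved.

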